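# Send a clamp block down the chute through its spring flap

### The arm

A 7-joint arm with a two-finger parallel gripper is mounted at the origin on the work surface; the furniture and walls round the work are solid. World frame = base frame: x ahead of the robot, y to its left, z up, the work surface at z = 0. Lengths are in m, angles in rad, forces in N, time in s.
With the tool pointing down it reaches from about 0.425 to 0.925 m from the base axis. Payload 6.8 kg.
Tool frame: the origin (TCP) lies on the centre line of the jaws, within the pads' length; the fingertips stand 8 mm ahead of it and the grasp point (between the pads) lies 11 mm behind it (bot.tips_ahead is the distance from the TCP to the fingertips, in m); z points along the fingers, y is the line along which they close (so a half turn about z gives the same grasp; the last joint's range is limited). The gripper opens to 85 mm and grips with 20 to 120 N. Pads are 22 mm wide; open, the fingers measure 114 mm over their backs; the gripper's body (76 mm by 85 mm) begins 54 mm behind the grasp point. The pads swing forward as they close: fully open they stand 13 mm farther back than shut.
Start: joints at [1.11, 0.477, 0.022, 1.555, -0.011, 1.109, -0.083], TCP at [0.233, -0.633, 0.239] pointing down, gripper open.
Joint ranges: [-2.96, 2.96], [-0.34, 2.1], [-1.41, 1.46], [0.24, 2.44], [-1.37, 4.51], [0.17, 1.92], [-2.96, 2.96]. Speed limits (rad/s): [2.39, 2.39, 3.14, 3.14, 3.14, 3.14, 3.14].

### API

Orientations are given as a unit quaternion [w, x, y, z].
In Python, from station import bot gives the robot as it stands.
- The arm moves only by the tool send_rows, never from a script. Its argument "deltas" is text: rows parted by semicolons, each of 4 numbers parted by spaces: the shift along the tool's x, y, z in m, then the turn about the tool's z in degrees. In form: x y z spin; .... A call has 1 to 5 rows; each row is the pose to reach, as a shift and turn from the pose commanded when the call began, along the tool's axes at that moment; what a row does not reach only later rows make up. A row lasts 1/10 s, in which the tool goes at most 50 mm and 8.59 degrees, less where a joint would pass 70% of its speed; a pose out of reach is approached as far as the arm can. A call with a gripper value outside its range is refused whole. "claw" is the opening, from 0 (shut) to 1 (fully open), set as the call begins (left out, the last holds). The fingers move at their own pace and stop on an object; "force" is the grip in N (left out, the last holds). Time passes only in rows, so rows that repeat a pose let the fingers close. It gives the time, the measured TCP pose, the force, the opening and the grip force at its end, in the units of the state.
- bot.get_obs(): the state, without advancing time (a new reading comes with each control period).
- bot.read_camera(name): name is "scene" or "top" or "wrist"; returns a dict with "img" (384x512x3 uint8, red, green, blue), "depth" (384x512 float32, m along the optical axis (not along the pixel's ray), 0 where there is no reading), "fx", "fy", "cx", "cy" (pixels), "dist_coeffs" ([k1, k2, p1, p2, k3] as OpenCV has them; the pictures are not rectified), "camera_from_world" (4x4, takes a point from world to camera coordinates). Camera axes: x right, y up, looking along -z (the intrinsics and any distortion apply to the point x, -y, -z); pixel columns grow to the right and rows downward; lengths in m; the calibration is good to about 2 mm. A picture is of the moment at which its call begins.
- bot.hand_in(): hands the job in; it is judged then, once.
Trained networks look in a picture, given as the dict that the camera call returned (one of the last four; its "shot" number tells which), for a name from the list of things; names that differ only in an ending like _2 or _b are one class to them, and where a whole thing is asked for, a point or a joint stands for the part that bears it (a point fixed in the world has none). Each returns a list of dicts, best first, with "confidence" (0 to 1); they miss things now and then, are a little off and sometimes report something else, mostly with a low value. They report only what shows in the picture. A call takes as long as a camera call. They do not tell look-alikes from the thing itself.
- bot.masks_of(picture, query): "mask" (384x512 bool, what is visible of it).
- bot.landmark_of(picture, query): "xyz" ([x, y, z] in m, in world coordinates, good to about 4 mm: a listed point, or the origin of a listed thing).
The state is a dict: "t": time; "q": joint angles; "joint_vel": joint speeds; "joint_torque": joint torques, N m; "eef_pos": TCP position; "tool_rot": TCP orientation; "contact_force": force on the tool from outside, world axes, zero at the start; "torque": the same for the moment, N m; "gripper_width": opening from 0.0 (shut) to 1.0 (fully open); "grasp_force": force on a finger pad.
Only numpy, scipy, OpenCV 4.12 (cv2) and the standard library are available. Lean on these libraries where they do the work, as an engineer would, in place of code of your own. Each camera call takes 0.05 s, during which the arm holds its last target. There are 200 camera calls.

### The job

Send the clamp block that lies on its side off to washing: lay it flat and lengthwise in the lane in front of the chute's spring flap, between the two guides, with the flap still shut. Then push it on from behind through the flap until it slides down the chute and the flap swings shut behind it. Let the block, not the gripper, open the flap, and leave the other things where they are.

Things in the scene. Friction and masses are not known exactly. Their poses are not given: they have to be found in the camera images.
- block: plain off-white square tube block, 50 x 50 mm and 92 mm long, 0.37 kg nominal (varies), the only clamp block lying on its side; a square hole of about 27 mm runs through it lengthwise. Origin: centre of its underside; y runs along its 92 mm length, z up. Grasp it across its 50 mm width (along its x), upper half
- chute: chute fixed on the bench: flat infeed table with two guides, then a port with the flap, then a covered chute sloping down. Origin: on the bench below the port's sill; x along the lane, inward through the flap; y across; z up. Table: top 90 mm above the bench, x = -150 to 0 mm, 78 mm wide. Covered part x = 0 to 142 mm, 68 mm wide, roof 172 mm above the bench.
- lane_mid (a point): middle of the lane on the table's top (chute x = -75 mm), axes as the chute's. Guides: straight rails on both sides, chute x = -150 to -8 mm, 58 mm apart, 10 mm high above the table, each topped by a lip that leans outward to 17 mm above the table (lips 67 mm apart at the top, 75 mm over the outside). Base plate on the bench: 100 mm wide, 6 mm thick
- port (a point): the sill: middle of the table's end edge under the flap (chute x = 0), 90 mm above the bench. Port 60 mm wide and 69 mm high in a frame 8 mm thick (x = -8 to 0) and 84 mm wide, top 83 mm above the table
- slope (a point): top of the slope's surface in the middle of the covered chute. It falls at 30 degrees from the sill to an end wall at chute x = 138 mm, 60 mm wide inside, lined with slippery plastic (friction about 0.12), under a clear roof. A block whose middle has passed the sill by about 10 mm tips over it and slides down by itself
- flap_hinge (a joint): angle of the flap: 0 hanging shut, grows as its lower edge swings inward (chute +x), up to 1.5. Light spring and its weight (together under 1 N at the lower edge) shut it again
- flap: the flap's sheet, 56 mm wide, 66 mm high, 3 mm thick, with a thin edge strip below, hinged along its top. Origin: on the hinge axis, 70 mm above the table at chute x = 6 mm
- carton: small brown screw carton, 58 x 85 x 40 mm, a bystander; origin: centre of its underside
- knob: black star knob, 37 mm across, standing on its head with its threaded stem up, 54 mm high in all, the one nearest the work and away from two like it; a bystander; origin: centre of its underside
- upright_block: clamp block of the same kind standing on end, 51 x 50 mm and 92 mm high, a bystander; origin: centre of its underside
There are look-alikes about, which are no part of the job. What is shaped like the block but pink, purple or turquoise is not meant.

How it is judged:
On the way, in this order (a step that is already met when the one before it is completed fails the run):
1. the block lies flat and lengthwise in the lane between the guides, wholly in front of the shut flap, still (x of block in the frame of chute between -0.125 and -0.046 m and y of block in the frame of chute between -0.008 and 0.008 m and z of block in the frame of chute between 0.085 and 0.096 m and angle between the y axis of block and the x axis of chute, either way round below 0.1 rad and value of joint flap_hinge below 0.1 rad and linear speed of block below 0.03 m/s), for 0.2 s.
2. the block stands in the port and holds the flap open (more than 0.5 rad) (value of joint flap_hinge above 0.5 rad and x of block in the frame of chute between -0.05 and 0.06 m and y of block in the frame of chute between -0.012 and 0.012 m), for 0.05 s.
At the end, for the whole second after the job is handed in: The block lies at rest in the chute (its origin 45 to 120 mm past the sill, within 20 mm of the middle and more than 15 mm below the table's top), the flap hangs shut behind it (under 0.06 rad), and carton, star knob and upright block are within 30 mm of where they stood (x of block in the frame of chute between 0.045 and 0.12 m and y of block in the frame of chute between -0.02 and 0.02 m and z of block in the frame of chute below 0.075 m and value of joint flap_hinge below 0.06 rad and linear speed of block below 0.02 m/s and distance of each of carton, knob, upright_block from where it was at the start of the episode below 0.03 m); the robot touches nothing.
It fails at once if the gripper pushes on the flap (over 1 N) (contact force between the arm and flap above 1 N).
It fails at once if the fingers push on the flap (over 1 N) (contact force between the fingers and flap above 1 N).
It fails at once if the screw carton is moved by more than 30 mm (distance of carton from where it was at the start of the episode above 0.03 m).
It fails at once if the star knob is moved by more than 30 mm (distance of knob from where it was at the start of the episode above 0.03 m).
It fails at once if the upright clamp block is moved by more than 30 mm (distance of upright_block from where it was at the start of the episode above 0.03 m).
It also fails if it takes over 58 s, if anything falls off the work surface, if the arm or the gripper's body presses on something with over 40 N, if the wrist force passes 120 N, or if a joint passes its speed limit or range.

## Working session

There is one attempt and no reset: what is moved stays moved. The work goes in short steps, Python scripts to look and compute and a tool call to move; the robot and the scene stay as the last step left them, time stands still between calls to the robot, and variables do not carry over. Pictures are saved under pics/ and viewed, at most 10 in all, crops included, and the job is handed in when it is done.

Besides the shell and the picture viewer there is one more tool, called after "Request:" by a JSON object that holds its "method" and its "body", one argument or row to a line. send_rows: Moves the arm, as the interface text tells. Its arguments: {"type":"object","properties":{"deltas":{"type":"string"},"claw":{"type":"number"},"force":{"type":"number"}},"required":["deltas"]}

```bash
ls; mkdir -p pics
cat > h.py <<'E'
import numpy as np, cv2
from station import bot
def px2w(p,u,v,d=None):
    K=np.array([[p['fx'],0,p['cx']],[0,p['fy'],p['cy']],[0,0,1.]])
    n=cv2.undistortPoints(np.array([[[u,v]]],float),K,np.array(p['dist_coeffs'],float))[0,0]
    if d is None: d=p['depth'][int(v),int(u)]
    c=np.array([n[0]*d,-n[1]*d,-d,1]); return (np.linalg.inv(p['camera_from_world'])@c)[:3]
def cloud(p,mask):
    K=np.array([[p['fx'],0,p['cx']],[0,p['fy'],p['cy']],[0,0,1.]])
    v,u=np.nonzero(mask&(p['depth']>0)); d=p['depth'][v,u]
    n=cv2.undistortPoints(np.stack([u,v],1).astype(float)[:,None],K,np.array(p['dist_coeffs'],float))[:,0]
    c=np.stack([n[:,0]*d,-n[:,1]*d,-d,np.ones_like(d)]); return (np.linalg.inv(p['camera_from_world'])@c)[:3].T
def save(p,name,crop=None,s=1):
    im=p['img'][...,::-1]
    if crop: im=im[crop[1]:crop[3],crop[0]:crop[2]]
    cv2.imwrite('pics/'+name,cv2.resize(im,None,fx=s,fy=s,interpolation=cv2.INTER_CUBIC))
E
python3 - <<'E'
from h import *
np.set_printoptions(precision=4,suppress=True)
ps={n:bot.read_camera(n) for n in('scene','top')}
cv2.imwrite('pics/a.png',np.vstack([cv2.resize(ps[n]['img'][...,::-1],(400,300)) for n in ps]))
save(ps['top'],'top.png',None,1.5);save(ps['scene'],'scene.png',None,1.5)
for n in ps:
  for q in ['block','chute','lane_mid','port','slope','carton','knob','upright_block','flap']:
    for r in bot.landmark_of(ps[n],q): print(n,q,np.array(r['xyz']),round(r['confidence'],2))
  for r in bot.masks_of(ps[n],'block'):
    m=r['mask'];v,u=np.nonzero(m);print(n,'mask',u.mean(),v.mean(),m.sum(),r['confidence'])
print(bot.get_obs(),bot.tips_ahead)
E
```

```text
pics
scene block [ 0.2993 -0.1722 -0.0008] 0.9
scene block [ 0.2976  0.1686 -0.0006] 0.73
scene block [ 0.532  -0.1115  0.0066] 0.6
scene block [0.4732 0.0602 0.0875] 0.48
scene chute [0.4846 0.1363 0.0017] 0.74
scene lane_mid [0.4741 0.0614 0.0883] 0.66
scene port [0.4853 0.1362 0.0865] 0.72
scene slope [0.4855 0.138  0.0895] 0.65
scene slope [0.4973 0.2069 0.0493] 0.62
scene slope [ 0.6888 -0.0818  0.0029] 0.56
scene carton [ 0.5937 -0.2656 -0.0016] 0.75
scene carton [ 0.6879 -0.0807  0.0009] 0.7
scene knob [ 0.4351 -0.2267 -0.0001] 0.44
scene upright_block [0.6818 0.0923 0.0004] 0.74
scene mask 358.75090579710144 216.7826086956522 1104 0.81
scene mask 275.35626822157434 333.31078717201166 1715 0.8
scene mask 260.5768217734855 187.60052677787533 1139 0.76
scene mask 203.37142857142857 169.26326530612246 980 0.59
top block [ 0.2963 -0.1726 -0.0011] 0.97
top block [ 0.3021  0.1678 -0.0024] 0.96
top block [ 0.5302 -0.1146 -0.0038] 0.92
top block [ 0.6937 -0.075  -0.0004] 0.59
top chute [0.498  0.2057 0.0531] 0.51
top lane_mid [0.4736 0.0659 0.0953] 0.71
top lane_mid [0.6822 0.099  0.0
[... 336 characters left out ...]
op mask 192.54503816793894 276.46106870229005 655 0.6
top mask 277.55622188905545 142.41829085457272 667 0.59
top mask 316.1462728551336 275.0506329113924 711 0.57
{'t': 1.1, 'q': array([ 1.1099,  0.477 ,  0.0224,  1.5554, -0.0115,  1.1093, -0.0831]), 'joint_vel': array([-0.0015,  0.0014, -0.0005, -0.0004, -0.0017, -0.0002,  0.0007]), 'joint_torque': array([ -0.0005, -59.6335,   1.6056, -28.1541,   0.0123,   0.0016,
        -0.    ]), 'eef_pos': array([ 0.2333, -0.6334,  0.2393]), 'tool_rot': array([0.    , 0.9845, 0.1755, 0.    ]), 'contact_force': array([-0.4963, -0.1477,  0.0505]), 'torque': array([-0.0142, -0.0295,  0.028 ]), 'grasp_force': 0.0, 'gripper_width': 0.9932279581579598} 0.008
```

View pics/top.png

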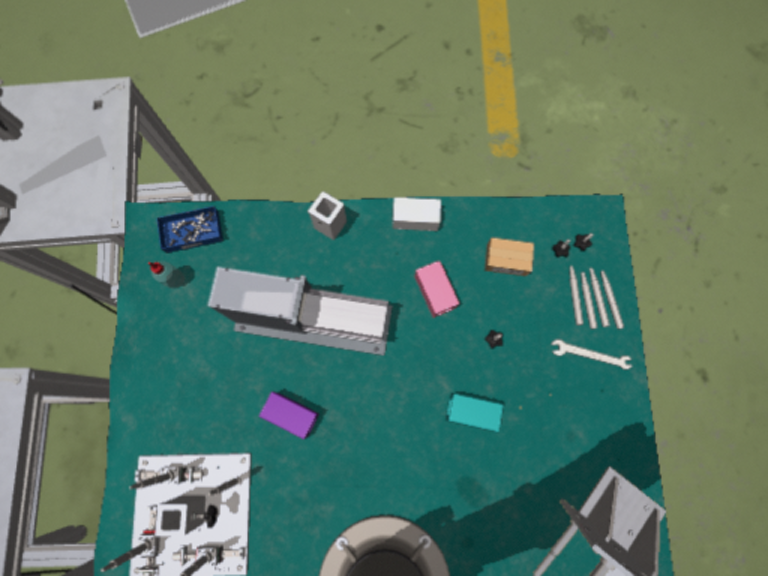

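View pics/scene.png

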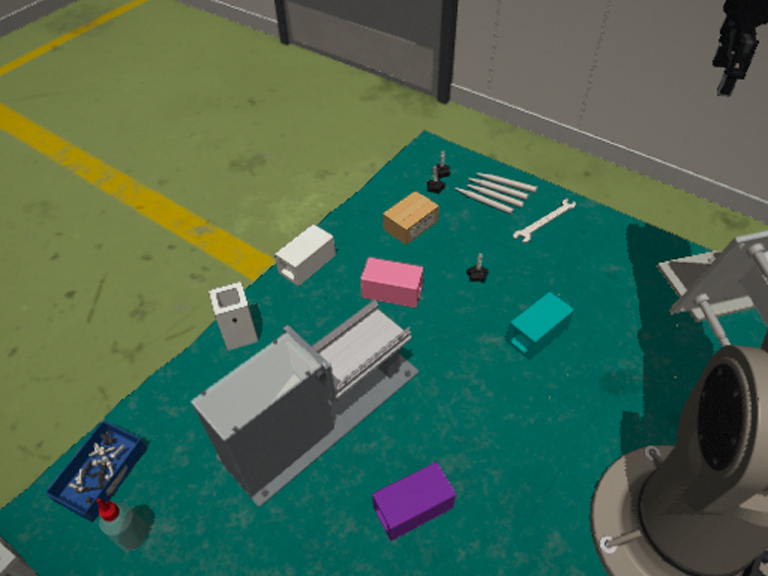

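```bash
cat > meas.py <<'E'
from h import *
np.set_printoptions(precision=4,suppress=True)
def rect(P):
    c,s,a=cv2.minAreaRect((P[:,:2]*1000).astype(np.float32)); return np.array(c)/1000,np.array(s),a
if __name__=='__main__':
  for n in('scene','top'):
    p=bot.read_camera(n)
    if n=='scene': save(p,'crop.png',(120,120,320,270),4)
    P=cloud(p,np.ones(p['depth'].shape,bool)); 
    c=p['img'].reshape(-1,3)[(p['depth']>0).ravel()].astype(int)
    near=(abs(P[:,0]-.69)<.08)&(abs(P[:,1]+.077)<.09)
    m=near&(P[:,2]>.044)&(P[:,2]<.058)&(c.min(1)>110)
    print(n,'block top',m.sum(),P[m].mean(0),rect(P[m]))
    d=np.array([.16,.987]);d/=np.linalg.norm(d);e=np.array([-d[1],d[0]])
    q=P[:,:2]-[.485,.136]
    L=np.c_[q@d,q@e,P[:,2]]
    w=(abs(L[:,1])<.08)&(L[:,0]>-.17)&(L[:,0]<.16)&(P[:,2]>.02)
    for lo,hi,nm in((.083,.096,'table'),(.101,.112,'lips'),(.165,.18,'roof')):
      k=w&(P[:,2]>lo)&(P[:,2]<hi); print(nm,k.sum(),P[k].mean(0),rect(P[k]),L[k].min(0),L[k].max(0))
E
python3 meas.py
```

```text
scene block top 525 [ 0.6878 -0.0789  0.05  ] (array([ 0.689 , -0.0802]), array([94.081 , 51.7937]), 84.04976654052734)
table 1777 [0.4665 0.0773 0.0897] (array([0.4791, 0.1335]), array([293.2345,  74.6554]), 79.04149627685547) [-0.15   -0.0363  0.083 ] [0.1433 0.043  0.096 ]
lips 542 [0.4744 0.1292 0.1055] (array([0.4814, 0.1337]), array([291.8849,  78.0503]), 80.49897766113281) [-0.1488 -0.0365  0.101 ] [0.1432 0.0423 0.1118]
roof 2975 [0.4958 0.2052 0.1716] (array([0.4968, 0.2026]), array([149.6757,  85.151 ]), 79.6982192993164) [-0.0072 -0.0422  0.165 ] [0.143  0.0429 0.1769]
top block top 498 [ 0.6888 -0.0808  0.051 ] (array([ 0.69  , -0.0809]), array([91.3595, 51.3918]), 85.4821548461914)
table 1282 [0.4717 0.0685 0.0908] (array([0.4796, 0.1333]), array([291.2987,  72.0303]), 79.62317657470703) [-0.1498 -0.0312  0.0843] [0.1427 0.041  0.0959]
lips 291 [0.4723 0.0754 0.1057] (array([0.4841, 0.1316]), array([288.9138,  82.5088]), 79.42113494873047) [-0.1497 -0.041   0.101 ] [0.1407 0.0414 0.112 ]
roof 1665 [0.4968 0.2006 0.1729] (array([0.4974, 0.2027]), array([151.4654,  82.8299]), 79.82762145996094) [-0.0082 -0.0417  0.165 ] [0.1436 0.0411 0.1779]
```

View pics/crop.png

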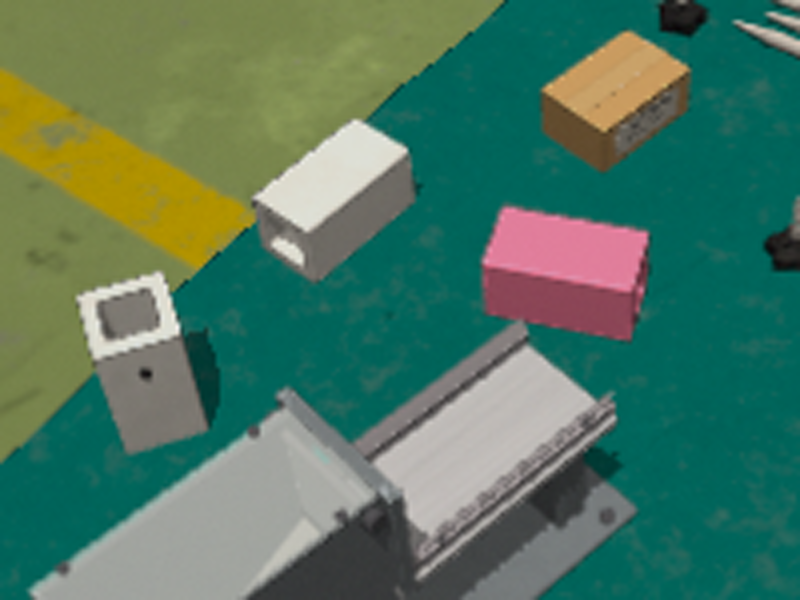

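```bash
cat > go.py <<'E'
import sys
from h import *
from scipy.spatial.transform import Rotation as R
def go(x,y,z,yaw):   # yaw: wanted world angle of tool x, deg
    o=bot.get_obs(); r=R.from_quat(np.roll(o['tool_rot'],-1)).as_matrix()
    a=np.degrees(np.arctan2(r[1,0],r[0,0]))
    print('delta',np.round(r.T@(np.array([x,y,z])-o['eef_pos']),4),'spin',round(-((yaw-a+180)%360-180),2),'| pos',np.round(o['eef_pos'],4),'yaw',round(a,2),'tilt z',np.round(r[:,2],3),'t',o['t'])
def chute(cx,cy=0,yaw=79.7,port=(.4852,.1367)):
    a=np.radians(yaw); return port[0]+cx*np.cos(a)-cy*np.sin(a), port[1]+cx*np.sin(a)+cy*np.cos(a)
if __name__=='__main__': go(*map(float,sys.argv[1:5]))
E
python3 go.py .6895 -.0805 .20 85
```

```text
delta [ 0.6192 -0.3613  0.0393] spin -64.79 | pos [ 0.2332 -0.6335  0.2393] yaw 20.21 tilt z [-0. -0. -1.] t 1.2
```

Look-alikes in the top picture (1.5x pixels) are the upright block (327,215), pink (437,288), purple (289,415), turquoise (475,411) and the white fixture part (172,518). I choose the off-white one on its side at (417,213). The crop confirms it: plain, lying flat, with the hole in its left end at crop pixel (285,245).

Request:
{"method": "send_rows", "body": {
  "deltas": "0.619 -0.361 0 -64.8;0.619 -0.361 0 -64.8;0.619 -0.361 0 -64.8;0.619 -0.361 0 -64.8;0.619 -0.361 0 -64.8",
  "claw": 1,
  "force": 50
}}

```text
t: 1.7
eef_pos: [0.3934, -0.4391, 0.2396]
tool_rot: [0.0, 0.85, 0.526, 0.0]
contact_force: [-0.4, -0.6, -0.0]
gripper_width: 1.003
grasp_force: 0.0
```

```bash
python3 go.py .6895 -.0805 .20 85
```

```text
delta [0.453  0.1052 0.0395] spin -21.47 | pos [ 0.3934 -0.4391  0.2396] yaw 63.53 tilt z [ 0.    -0.001 -1.   ] t 1.7
```

Request:
{"method": "send_rows", "body": {
  "deltas": "0.453 0.105 0.0 -21.5;0.453 0.105 0.0 -21.5;0.453 0.105 0.0 -21.5;0.453 0.105 0.0 -21.5;0.453 0.105 0.0 -21.5"
}}

```text
t: 2.2
eef_pos: [0.5537, -0.2473, 0.2396]
tool_rot: [0.0, 0.739, 0.673, 0.0]
contact_force: [-0.3, -0.7, 1.2]
gripper_width: 1.001
grasp_force: 0.0
```

```bash
python3 go.py .6895 -.0805 .20 85
```

```text
delta [0.1787 0.1197 0.0396] spin -0.34 | pos [ 0.5537 -0.2473  0.2396] yaw 84.66 tilt z [ 0.001 -0.    -1.   ] t 2.2
```

Request:
{"method": "send_rows", "body": {
  "deltas": "0.179 0.12 0.04 0;0.179 0.12 0.04 0;0.179 0.12 0.04 0;0.179 0.12 0.04 0;0.179 0.12 0.04 0"
}}

```text
t: 2.7
eef_pos: [0.6905, -0.0749, 0.1982]
tool_rot: [-0.001, 0.737, 0.676, 0.001]
contact_force: [-0.1, 0.5, 0.6]
gripper_width: 0.998
grasp_force: 0.0
```

Request:
{"method": "send_rows", "body": {
  "deltas": "0 0 0 0;0 0 0 0"
}}

```text
t: 2.9
eef_pos: [0.6884, -0.0825, 0.199]
tool_rot: [0.0, 0.739, 0.673, -0.001]
contact_force: [-0.4, -1.1, 1.0]
gripper_width: 0.997
grasp_force: 0.0
```

```bash
python3 - <<'E'
from meas import *
p=bot.read_camera('wrist');save(p,'w1.png',None,1)
P=cloud(p,np.ones(p['depth'].shape,bool))
k=(P[:,2]>.043)&(P[:,2]<.06)&(abs(P[:,0]-.69)<.08)&(abs(P[:,1]+.08)<.09)
print(k.sum(),rect(P[k]),np.median(P[k],0))
E
python3 go.py .6895 -.0805 .033 85
```

```text
5343 (array([ 0.6904, -0.0807]), array([92.3192, 49.7142]), 85.90714263916016) [ 0.6905 -0.0775  0.0498]
delta [0.0036 0.0011 0.1664] spin -0.43 | pos [ 0.6882 -0.0838  0.1994] yaw 84.57 tilt z [-0.    -0.002 -1.   ] t 2.95
```

View pics/w1.png

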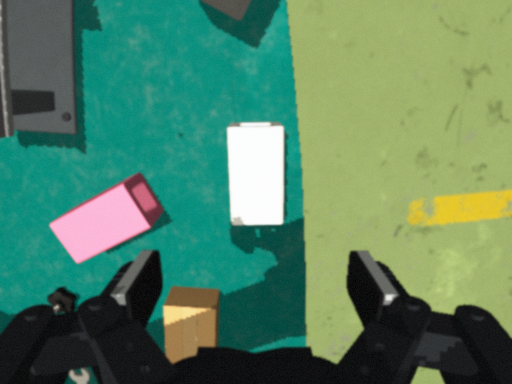

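The wrist picture shows the white block at (256,174), clear on all sides. The pads straddle it, so I'm going down.

Request:
{"method": "send_rows", "body": {
  "deltas": "0.003 0.001 0.05 -1;0.003 0.001 0.09 -1;0.003 0.001 0.13 -1;0.003 0.001 0.155 -1;0.003 0.001 0.166 -1"
}}

```text
t: 3.45
eef_pos: [0.6875, -0.0816, 0.0308]
tool_rot: [-0.001, 0.734, 0.679, -0.002]
contact_force: [0.1, 0.2, 0.8]
gripper_width: 0.999
grasp_force: 0.0
```

Request:
{"method": "send_rows", "body": {
  "deltas": "0 0 0 0;0 0 0 0;0 0 0 0;0 0 0 0;0 0 0 0",
  "claw": 0
}}

```text
t: 3.95
eef_pos: [0.6916, -0.0794, 0.0358]
tool_rot: [0.002, 0.733, 0.68, 0.001]
contact_force: [-0.6, -1.2, 8.2]
gripper_width: 0.573
grasp_force: 53.5
```

Request:
{"method": "send_rows", "body": {
  "deltas": "0 0 0 0;0 0 0 0;0 0 0 0"
}}

```text
t: 4.25
eef_pos: [0.6915, -0.0793, 0.0358]
tool_rot: [0.002, 0.733, 0.68, 0.001]
contact_force: [-1.0, -1.5, 6.4]
gripper_width: 0.572
grasp_force: 53.5
```

```bash
python3 go.py .690 -.081 .033 85.5
```

```text
delta [-0.0018 -0.0014  0.0028] spin 0.15 | pos [ 0.6915 -0.0793  0.0358] yaw 85.65 tilt z [ 0.004 -0.001 -1.   ] t 4.25
```

Request:
{"method": "send_rows", "body": {
  "deltas": "0 0 -0.03 0;0 0 -0.07 0;0 0 -0.12 0;0 0 -0.17 0;0 0 -0.19 0",
  "force": 60
}}

```text
t: 4.75
eef_pos: [0.6922, -0.0784, 0.2298]
tool_rot: [0.003, 0.733, 0.68, 0.003]
contact_force: [1.9, 0.6, -3.6]
gripper_width: 0.567
grasp_force: 65.4
```

```bash
python3 -c "
from go import *
print(chute(-.09)); x,y=chute(-.09); go(x,y,.225,79.7); print({k:bot.get_obs()[k] for k in('contact_force','gripper_width','grasp_force')})"
```

```text
(np.float64(0.46910780063952856), np.float64(0.048150346585981246))
delta [ 0.1094 -0.232   0.0029] spin 5.99 | pos [ 0.6922 -0.0784  0.2298] yaw 85.69 tilt z [ 0.008 -0.    -1.   ] t 4.75
{'contact_force': array([ 1.94529108,  0.56931681, -3.60353814]), 'gripper_width': 0.5674751169434236, 'grasp_force': 65.36542855203152}
```

Request:
{"method": "send_rows", "body": {
  "deltas": "0.021 -0.044 0 1.2;0.042 -0.088 0 2.4;0.063 -0.132 0 3.6;0.084 -0.176 0 4.8;0.105 -0.22 0 6"
}}

```text
t: 5.25
eef_pos: [0.4762, 0.0434, 0.2234]
tool_rot: [0.0, 0.768, 0.64, -0.0]
contact_force: [0.8, 1.5, -3.2]
gripper_width: 0.569
grasp_force: 65.3
```

Request:
{"method": "send_rows", "body": {
  "deltas": "0.003 -0.012 0 0;0.003 -0.012 0 0;0.003 -0.012 0 0;0.003 -0.012 0 0"
}}

```text
t: 5.65
eef_pos: [0.4685, 0.0468, 0.2235]
tool_rot: [0.0, 0.768, 0.64, 0.0]
contact_force: [-0.1, -1.2, -4.1]
gripper_width: 0.571
grasp_force: 65.3
```

Run:
```python
from meas import *
from go import *
x,y=chute(-.09); go(x,y,.145,79.7)
p=bot.read_camera('top')
P=cloud(p,np.ones(p['depth'].shape,bool))
p2=bot.read_camera('wrist');save(p2,'w2.png',None,1.2)
P=cloud(p2,np.ones(p2['depth'].shape,bool))
a=np.radians(79.7);d=np.array([np.cos(a),np.sin(a)]);e=np.array([-d[1],d[0]]);q=P[:,:2]-[.4852,.1367]
L=np.c_[q@d,q@e,P[:,2]]
k=(L[:,2]>.165)&(L[:,2]<.18)&(L[:,0]>-.03)&(abs(L[:,1])<.06)&(L[:,0]<.16);print('roof',k.sum(),rect(P[k]),L[k].min(0),L[k].max(0))
k=(L[:,2]>.21)&(L[:,2]<.26)&(abs(L[:,0]+.09)<.08)&(abs(L[:,1])<.06);print('blk',k.sum(),rect(P[k]) if k.sum()>5 else 0,L[k].min(0),L[k].max(0))
print(bot.get_obs()['grasp_force'])
```

```text
delta [0.0014 0.0003 0.0785] spin -0.1 | pos [0.4685 0.0468 0.2235] yaw 79.6 tilt z [ 0.001  0.    -1.   ] t 5.65
roof 10563 (array([0.4882, 0.1485]), array([41.1111, 84.0184]), 79.6316146850586) [-0.0084 -0.0428  0.165 ] [0.0328 0.0412 0.1751]
blk 24295 (array([0.4688, 0.0488]), array([86.3727, 86.127 ]), 79.39663696289062) [-0.1327 -0.0426  0.21  ] [-0.0462  0.0435  0.26  ]
65.31985994428396
```

View pics/w2.png

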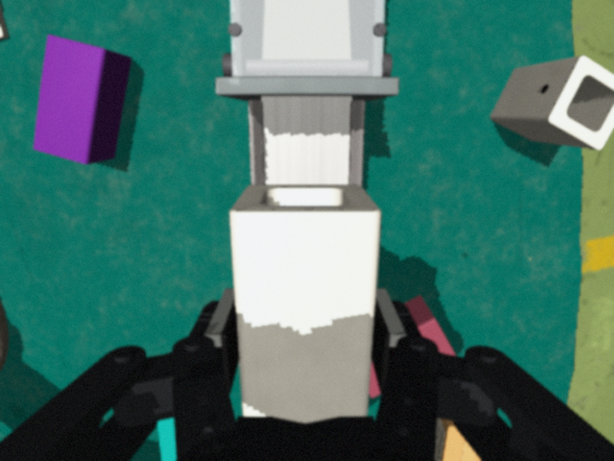

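The block hangs straight and centred over the lane: its front edges are at x 231 and 380, the lane's at 250 and 364, so both centre near 306. Lowering it.

Request:
{"method": "send_rows", "body": {
  "deltas": "0.001 0 0.03 0;0.001 0 0.06 0;0.001 0 0.08 0;0.001 0 0.09 0;0.001 0 0.094 0"
}}

```text
t: 6.25
eef_pos: [0.4674, 0.0484, 0.1284]
tool_rot: [-0.001, 0.768, 0.64, -0.001]
contact_force: [-0.0, 0.1, -4.0]
gripper_width: 0.569
grasp_force: 65.3
```

Request:
{"method": "send_rows", "body": {
  "deltas": "0 0 0.002 0;0 0 0.004 0;0 0 0.004 0"
}}

```text
t: 6.55
eef_pos: [0.4681, 0.0487, 0.126]
tool_rot: [0.0, 0.768, 0.641, 0.001]
contact_force: [0.5, 0.3, -3.1]
gripper_width: 0.57
grasp_force: 65.5
```

Request:
{"method": "send_rows", "body": {
  "deltas": "0 0 0.001 0;0 0 0.002 0;0 0 0.002 0"
}}

```text
t: 6.85
eef_pos: [0.4681, 0.0487, 0.1257]
tool_rot: [0.001, 0.768, 0.641, 0.0]
contact_force: [-6.4, -1.4, 18.8]
gripper_width: 0.571
grasp_force: 68.1
```

Request:
{"method": "send_rows", "body": {
  "deltas": "0 0 -0.002 0;0 0 -0.002 0;0 0 -0.002 0;0 0 -0.002 0;0 0 -0.002 0",
  "claw": 0.85
}}

```text
t: 7.35
eef_pos: [0.4674, 0.0486, 0.1252]
tool_rot: [-0.0, 0.768, 0.641, -0.0]
contact_force: [-0.2, 0.3, -0.5]
gripper_width: 0.852
grasp_force: 0.0
```

Request:
{"method": "send_rows", "body": {
  "deltas": "0 0 -0.03 0;0 0 -0.07 0;0 0 -0.11 0;0 0 -0.12 0;0 0 -0.12 0"
}}

```text
t: 7.85
eef_pos: [0.4684, 0.0487, 0.2467]
tool_rot: [0.001, 0.768, 0.641, 0.001]
contact_force: [-0.2, -0.6, -1.1]
gripper_width: 0.849
grasp_force: 0.0
```

```bash
cat > lane.py <<'E'
from meas import *
from go import *
a=np.radians(79.7);d=np.array([np.cos(a),np.sin(a)]);e=np.array([-d[1],d[0]])
def blk(n='wrist',f=None):
    p=bot.read_camera(n)
    if f: save(p,f,None,1.2)
    P=cloud(p,np.ones(p['depth'].shape,bool)); q=P[:,:2]-[.4852,.1367]; L=np.c_[q@d,q@e,P[:,2]]
    k=(L[:,2]>.133)&(L[:,2]<.148)&(abs(L[:,1])<.045)&(L[:,0]>-.16)&(L[:,0]<-.012)
    if k.sum()>10: print(n,k.sum(),'z',np.median(L[k,2]),'rect in chute',rect(L[k]),L[k].min(0),L[k].max(0))
    else: print(n,'no block top')
E
python3 - <<'E'
from lane import *
blk('wrist','w3.png');blk('top')
x,y=chute(-.165);go(x,y,.25,79.7)
E
```

```text
wrist 7036 z 0.13980812165717083 rect in chute (array([-0.0913,  0.0008]), array([50.1306, 92.6582]), 89.9549789428711) [-0.1377 -0.0243  0.1348] [-0.045   0.0258  0.1426]
top no block top
delta [-0.0747  0.0024 -0.0058] spin -0.02 | pos [0.4667 0.0483 0.2441] yaw 79.68 tilt z [-0.002 -0.    -1.   ] t 7.95
```

View pics/w3.png

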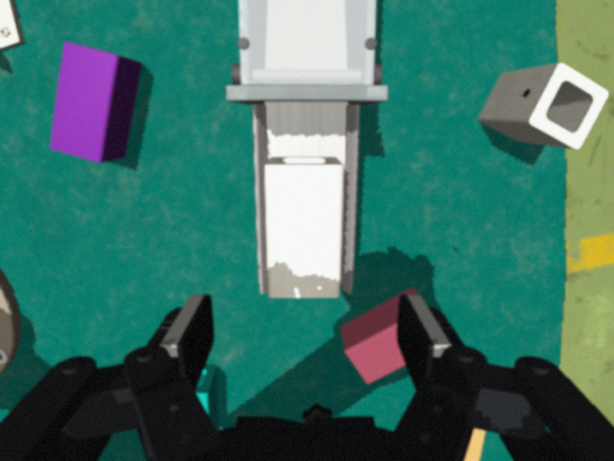

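The block (about (304,230)) lies flat and straight in the lane at x -0.091, y 0.001, with the flap shut. Next I go behind it with the fingers nearly shut, so they are wider than the hole.

Request:
{"method": "send_rows", "body": {
  "deltas": "-0.04 0.002 -0.006 0;-0.08 0.002 -0.006 0;-0.08 0.002 -0.006 0;-0.08 0.002 -0.006 0;-0.08 0.002 -0.006 0",
  "claw": 0.32
}}

```text
t: 8.45
eef_pos: [0.4546, -0.0295, 0.2502]
tool_rot: [-0.001, 0.767, 0.641, -0.001]
contact_force: [0.6, 0.1, -0.0]
gripper_width: 0.318
grasp_force: 0.0
```

Run:
```python
from lane import *
x,y=chute(-.17);go(x,y,.125,79.7);print(bot.get_obs()['gripper_width'])
```

```text
delta [-0.0011  0.0006  0.1252] spin 0.06 | pos [ 0.4546 -0.0295  0.2502] yaw 79.76 tilt z [-0.002  0.001 -1.   ] t 8.45
0.31753263919069147
```

Request:
{"method": "send_rows", "body": {
  "deltas": "-0.001 0 0.04 0;-0.001 0 0.08 0;-0.001 0 0.11 0;-0.001 0 0.125 0;-0.001 0 0.125 0"
}}

```text
t: 8.95
eef_pos: [0.4531, -0.03, 0.1239]
tool_rot: [-0.002, 0.767, 0.642, -0.002]
contact_force: [-0.5, 0.7, 0.0]
gripper_width: 0.318
grasp_force: 0.0
```

Run:
```python
from lane import *
x,y=chute(-.15);go(x,y,.125,79.7);blk('wrist')
```

```text
delta [ 0.0197  0.0019 -0.0011] spin 0.14 | pos [ 0.4531 -0.03    0.1239] yaw 79.84 tilt z [-0.005  0.001 -1.   ] t 8.95
wrist 28303 z 0.1397240525220096 rect in chute (array([-0.1116,  0.0013]), array([49.9979, 96.953 ]), 89.80921936035156) [-0.16   -0.0239  0.133 ] [-0.0632  0.0262  0.148 ]
```

Request:
{"method": "send_rows", "body": {
  "deltas": "0.012 0.001 0 0;0.024 0.001 0 0;0.036 0.001 0 0;0.048 0.001 0 0;0.06 0.001 0 0"
}}

```text
t: 9.5
eef_pos: [0.467, 0.0284, 0.1268]
tool_rot: [0.0, 0.768, 0.641, 0.0]
contact_force: [-0.2, -2.7, 1.6]
gripper_width: 0.318
grasp_force: 1.3
```

Run:
```python
from lane import *
x,y=chute(-.045);go(x,y,.125,79.7);blk('wrist')
```

```text
delta [ 0.0648 -0.0014  0.0018] spin -0.0 | pos [0.467  0.0284 0.1268] yaw 79.7 tilt z [ 0.001 -0.    -1.   ] t 9.5
wrist 30273 z 0.1397633732425586 rect in chute (array([-0.0669, -0.0009]), array([110.1018,  55.6294]), 0.3702138364315033) [-0.1219 -0.0289  0.133 ] [-0.012   0.0271  0.148 ]
```

Request:
{"method": "send_rows", "body": {
  "deltas": "0.011 0 0 0;0.022 -0.001 0 0;0.033 -0.001 0 0;0.044 -0.001 0 0;0.055 -0.001 0 0"
}}

```text
t: 10.05
eef_pos: [0.4756, 0.0825, 0.1263]
tool_rot: [0.0, 0.768, 0.641, -0.0]
contact_force: [-0.8, -2.8, 1.9]
gripper_width: 0.319
grasp_force: 1.3
```

Run:
```python
from lane import *
x,y=chute(-.04);go(x,y,.126,79.7)
p=bot.read_camera('scene');save(p,'s2.png',(120,170,320,320),3)
```

```text
delta [ 0.015  -0.0002  0.0003] spin -0.02 | pos [0.4756 0.0825 0.1263] yaw 79.68 tilt z [-0. -0. -1.] t 10.05
```

View pics/s2.png

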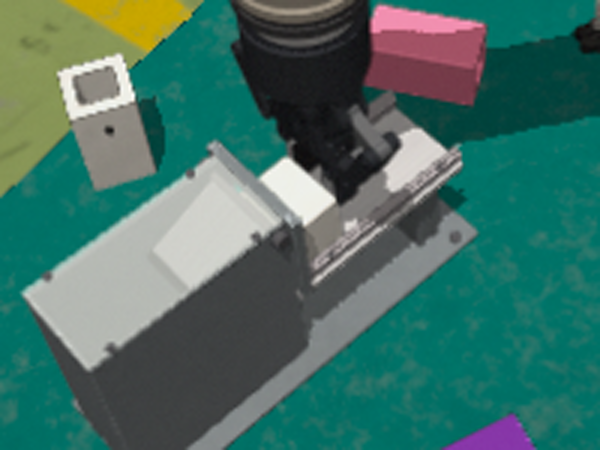

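The block stands in the port (crop (300,195)) with its front and the raised flap showing inside at (210,235). The gripper is behind it, clear of the frame. I'll push a little further.

Request:
{"method": "send_rows", "body": {
  "deltas": "0.006 0 0 0;0.012 0 0 0;0.018 0 0 0;0.018 0 0 0"
}}

```text
t: 10.5
eef_pos: [0.4788, 0.1006, 0.1263]
tool_rot: [-0.0, 0.767, 0.641, 0.0]
contact_force: [-0.2, 0.3, 0.0]
gripper_width: 0.319
grasp_force: 0.0
```

Run:
```python
from lane import *
x,y=chute(-.03);go(x,y,.126,79.7);blk()
p=bot.read_camera('scene');save(p,'s3.png',(120,170,320,320),3)
```

```text
delta [ 0.0066 -0.0001  0.0004] spin 0.06 | pos [0.4788 0.1006 0.1263] yaw 79.76 tilt z [ 0.     0.001 -1.   ] t 10.5
wrist 1304 z 0.1413390144156812 rect in chute (array([-0.0377, -0.0001]), array([54.6553, 23.6328]), 89.83300018310547) [-0.0495 -0.0275  0.133 ] [-0.0258  0.0272  0.148 ]
```

View pics/s3.png

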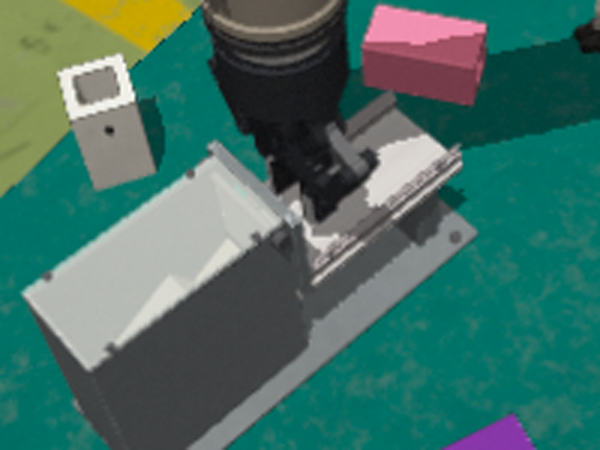

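The block has slid down the chute (white at crop (170,300)) and force on the tool is zero. I'll back off, lift, and check the flap.

Request:
{"method": "send_rows", "body": {
  "deltas": "-0.03 0 0 0;-0.06 0 -0.02 0;-0.08 0 -0.06 0;-0.08 0 -0.1 0;-0.08 0 -0.12 0"
}}

```text
t: 11.1
eef_pos: [0.4654, 0.0197, 0.2495]
tool_rot: [0.001, 0.769, 0.64, 0.002]
contact_force: [0.7, 0.4, -0.3]
gripper_width: 0.318
grasp_force: 0.0
```

Request:
{"method": "send_rows", "body": {
  "deltas": "-0.02 0 -0.02 0;-0.02 0 -0.02 0;-0.02 0 -0.02 0;-0.02 0 -0.02 0;-0.02 0 -0.02 0"
}}

```text
t: 11.6
eef_pos: [0.4602, 0.0016, 0.2652]
tool_rot: [-0.001, 0.767, 0.641, -0.001]
contact_force: [-0.7, 1.1, -0.0]
gripper_width: 0.318
grasp_force: 0.0
```

Run:
```python
from lane import *
p=bot.read_camera('scene');w=bot.read_camera('top')
a=cv2.resize(p['img'][170:320,120:320],(400,300));b=cv2.resize(w['img'][160:250,130:270],(400,257))
cv2.imwrite('pics/s4.png',np.vstack([a,b])[...,::-1])
for n,q in ((p,'block'),(w,'block'),(p,'flap'),(w,'flap'),(p,'carton'),(w,'knob'),(p,'upright_block')):
  for r in bot.landmark_of(n,q):
    X=np.array(r['xyz']);print(q,X,round(r['confidence'],2),'chute',(X[:2]-[.4852,.1367])@d,(X[:2]-[.4852,.1367])@e)
```

```text
block [0.3011 0.1691 0.0004] 0.91 chute -0.0010396125738732082 0.18692642725333478
block [ 0.5302 -0.1153  0.0024] 0.86 chute -0.23989292987901678 -0.08933298491632946
block [ 0.2983 -0.1732 -0.0032] 0.82 chute -0.33832410726085027 0.1284773071252222
block [ 0.5952 -0.263  -0.0016] 0.74 chute -0.37359060599923816 -0.17969459955469444
block [0.4889 0.1366 0.0016] 0.57 chute 0.0005631796921371468 -0.0036582548618657182
block [0.2996 0.1687 0.0008] 0.69 chute -0.001701369911721158 0.18833073392418856
knob [ 0.4342 -0.2234  0.0044] 0.66 chute -0.3634159151308021 -0.014208540728786807
upright_block [ 0.6816  0.0915 -0.0018] 0.79 chute -0.00935484866574502 -0.20131688157340655
upright_block [0.4976 0.2068 0.0512] 0.4 chute 0.07118748862658401 0.0003338608092802262
```

View pics/s4.png

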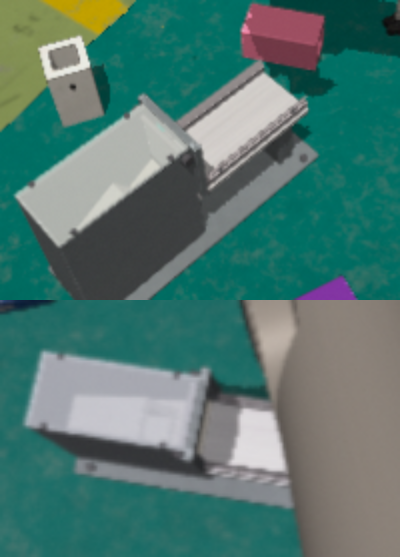

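The lane is empty at (245,125), the block rests low in the covered chute at (110,205) / (110,410), and the bystanders haven't moved. The flap looks shut. Handing in.

```bash
python3 -c "
from station import bot
print(bot.hand_in())"
```

```text
the job is handed in; nothing more can be done
None
```

I laid the off-white block flat in the lane and pushed it through the flap from behind; it slid to the bottom of the chute. I handed the job in at about 12 s and no verdict came back. The flap looked shut in the last pictures, but I did not measure its angle.

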